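Touch-test the blue lid and pass it

TASK

Check that the lacquer on the blue candle-pot lid is dry: rest your fingertips lightly near the middle of its top for half a second, without pressing hard or shifting the pot, and lift off again. Then pass it by pressing the green button down and letting it come back up, and withdraw to a good hand's width above the pots. Pick nothing up, do not touch the other pots or the things at the back of the table, and leave the red and yellow buttons unpressed.

Things in the scene. Friction and masses are not known exactly. Their poses are not given: they have to be found in the camera images.
- pot_blue: The pot to test: round off-white ceramic candle pot, 70 mm across, 70 mm tall with its flat blue lid on, 0.34 kg, loose on the table; four such pots stand about, their places swapped from run to run. Origin: centre of its underside, z up.
- lid_blue_top (a point): Centre of the flat top of the blue lid, 70 mm above the table. The lid is a disc 70 mm across and 10 mm thick, glossy blue, without a knob. It rests on a rubber seal and gives straight down: 1 mm for every 1.5 N, at most 4.5 mm (about 7 N), and springs back. z up.
- button_green (a joint): Travel of the green (pass) button, m: 0 up, 0.006 fully down; a spring pushes it back up when released. Fully down takes 5 N.
- button_green_top (a point): Centre of the top of the green button, a round cap 32 mm across standing on a black housing on a grey box, 75 x 75 mm and 45 mm high, fixed to the table. The point lies 67 mm above the table with the button up; the button is pressed straight down.
- button_red (a joint): Travel of the red button on its own grey box of the same form and size as the green one's, m: 0 up, 0.006 fully down. Leave it unpressed.
- button_red_top (a point): Centre of the top of the red button, same form and height as the green one. The three boxes stand in a row, in any order, about 120 mm apart along y and up to 100 mm out of line along x.
- button_yellow (a joint): Travel of the yellow button on its own grey box of the same form and size as the green one's, m: 0 up, 0.006 fully down. Leave it unpressed.
- button_yellow_top (a point): Centre of the top of the yellow button, same form and height as the green one. The three boxes stand in a row, in any order, about 120 mm apart along y and up to 100 mm out of line along x.
- pot_orange: Same pot with an orange lid (70 mm across, 70 mm tall, loose). Not to be touched. Origin: centre of its underside.
- pot_white: Same pot with a white lid (70 mm across, 70 mm tall, loose). Not to be touched. Origin: centre of its underside.
- pot_black: Same pot with a black lid (70 mm across, 70 mm tall, loose). Not to be touched. Origin: centre of its underside.
- heat_gun: Red and black heat gun standing on its tail, steel nozzle up, 220 mm tall, body 72 mm across, handle out to its +y side reaching about 140 mm from the axis; loose, at the back of the table. Not to be touched. Origin: centre of its underside.
- tape_roll: Pale roll of tape lying flat, 100 mm across, 48 mm high, loose, at the back. Not to be touched. Origin: centre of its underside.
- brush: Paint brush lying flat, loose, at the back. Not to be touched. Origin on its underside, handle towards its own -x.

How it is judged (in metres and radians):
On the way, in this order (a step that is already met when the one before it is completed fails the run):
1. the fingertips rest on the middle of the blue lid's top (over 0.3 N) for 0.4 s (horizontal distance between the grasp point and lid_blue_top below 0.03 m and z of the grasp point in the frame of lid_blue_top above 0.008 m and contact force between pot_blue and the fingers above 0.3 N), for 0.4 s.
2. the fingertips are off the blue lid again, 10 mm or more above it (contact force between pot_blue and the fingers below 0.05 N and z of the grasp point in the frame of lid_blue_top above 0.03 m), for 0.05 s.
3. the green button is pressed down by the fingers (4 mm or more of its 6 mm) (value of joint button_green above 0.004 m and horizontal distance between the grasp point and button_green_top below 0.05 m), for 0.03 s.
At the end, for the whole second after the job is handed in: After the touch and then the press: the tool is withdrawn (TCP more than 165 mm above the table), all three buttons are up (within 1.5 mm), all pots stand upright (within 0.1 rad), pots, heat gun, tape and brush are within 10 mm of where they started, and the blue pot is at rest (height (world z) of the grasp point above 0.165 m and value of joint each of button_green, button_red, button_yellow below 0.0015 m and distance of each of pot_blue, pot_orange, pot_white, pot_black, heat_gun, tape_roll, brush from where it was at the start of the episode below 0.01 m and angle between each of pot_blue, pot_orange, pot_white, pot_black's own z axis and vertical below 0.1 rad and linear speed of pot_blue below 0.02 m/s).
It fails at once if the blue lid is pressed hard (over 15 N) (contact force between pot_blue and the fingers above 15 N or contact force between pot_blue and the arm above 15 N).
It fails at once if the blue pot is shifted, lifted or tipped (10 mm, 0.1 rad) (distance of pot_blue from where it was at the start of the episode above 0.01 m or angle between pot_blue's own z axis and vertical above 0.1 rad).
It fails at once if another pot, the heat gun, the tape or the brush is touched (over 0.5 N) or moved 10 mm ((contact force between pot_orange and the fingers above 0.5 N or contact force between pot_orange and the arm above 0.5 N) or (contact force between pot_white and the fingers above 0.5 N or contact force between pot_white and the arm above 0.5 N) or (contact force between pot_black and the fingers above 0.5 N or contact force between pot_black and the arm above 0.5 N) or (contact force between heat_gun and the fingers above 0.5 N or contact force between heat_gun and the arm above 0.5 N) or (contact force between tape_roll and the fingers above 0.5 N or contact force between tape_roll and the arm above 0.5 N) or (contact force between brush and the fingers above 0.5 N or contact force between brush and the arm above 0.5 N) or distance of any of pot_orange, pot_white, pot_black, heat_gun, tape_roll, brush from where it was at the start of the episode above 0.01 m).
It fails at once if the red or yellow button is pressed (1.5 mm or more) (value of joint any of button_red, button_yellow above 0.0015 m).
It also fails if it takes over 38 s, if anything falls off the work surface, if the arm or the gripper's body presses on something with over 40 N, if the wrist force passes 120 N, or if a joint passes its speed limit or range.

ROBOT

A 7-joint arm with a two-finger parallel gripper is mounted at the origin on the work surface. World frame = base frame: x ahead of the robot, y to its left, z up, the work surface at z = 0. Lengths are in mm, angles in degrees, forces in N, time in s.
With the tool pointing down it reaches from about 400 to 875 mm from the base axis. Payload 6.5 kg.
Tool frame: the origin (TCP) lies between the finger pads, 19 mm behind the fingertips; this is the grasp point; z points along the fingers, y is the line along which they close (so a half turn about z gives the same grasp; the last joint's range is limited). The gripper opens to 88 mm and grips with 3 to 60 N. Pads are 18 mm wide; open, the fingers measure 123 mm over their backs; the gripper's body (75 mm by 187 mm) begins 45 mm behind the grasp point.
Start: joints at [68.743, 30.733, -0.252, 88.115, 0.149, 61.152, -4.079], TCP at [195.063, -620.033, 257.416] pointing down, gripper open.
Joint ranges: [-154.64, 154.64], [-21.42, 123.67], [-72.66, 72.17], [13.99, 137.28], [-74.86, 254.86], [10.95, 109.41], [-158.01, 158.01]. Speed limits (degrees/s): [136.94, 136.94, 180, 180, 180, 180, 180].

INTERFACE

Orientations are given as a 3x3 rotation matrix whose columns are the frame's x, y, z axes.
In Python, from station import telemetry, eyes, r gives the robot as it stands.
- The arm moves only by the tool servo_tool, never from a script. Its argument "plan" is a list of rows, each an object of numbers: "ax", "ay", "az": the turn, a rotation vector about the tool's x, y, z in rad; "dx", "dy", "dz": the shift along the tool's x, y, z in mm; "hand": the gripper command: -1 is shut, 1 is fully open, values between are in proportion. A call has 1 to 8 rows; each row shifts and turns the commanded pose from where the row before left it, along the tool's axes as they then stand; what a row does not reach is not made up. A row lasts 1/10 s, in which the tool goes at most 50 mm and 8.59 degrees, less where a joint would pass 70% of its speed; a pose out of reach is approached as far as the arm can. A call with a gripper value outside its range is refused whole. The fingers move at their own pace and stop on an object; "grip_force" is the grip in N (left out, the last holds). Time passes only in rows, so rows that do not move let the fingers close. It gives the time, the measured TCP pose, the force, the opening and the grip force at its end, in the units of the state.
- telemetry.sense(): the state, without advancing time (a new reading comes with each control period).
- eyes.grab_frame(name): name is "scene" or "top" or "wrist"; returns a dict with "img" (480x640x3 uint8, red, green, blue), "range_z" (480x640 float32, mm along the optical axis (not along the pixel's ray), 0 where there is no reading), "camera_matrix" (3x3 intrinsics, pixels), "rvec" (rotation vector, rad) and "tvec" (3), from world to camera coordinates, as OpenCV has them. Camera axes: x right, y down, z forward; pixel columns grow to the right and rows downward; lengths in mm; the calibration is good to about 2 mm. A picture is of the moment at which its call begins.
- r.finish_job(): hands the job in; it is judged then, once.
The state is a dict: "clock": time; "q": joint angles; "dq": joint speeds; "joint_efforts": joint torques, N m; "tcp_pos": TCP position; "tool_rot": TCP orientation; "wrist_force": force on the tool from outside, world axes, zero at the start; "moment": the same for the moment, N m; "opening": finger opening in mm; "grasp_force": force on a finger pad.
Only numpy, scipy, OpenCV 4.12 (cv2) and the standard library are available. Lean on these libraries where they do the work, as an engineer would, in place of code of your own. Each camera call takes 0.05 s, during which the arm holds its last target. There are 200 camera calls.

## Working session

There is one attempt and no reset: what is moved stays moved. The work goes in short steps, Python scripts to look and compute and a tool call to move; the robot and the scene stay as the last step left them, time stands still between calls to the robot, and variables do not carry over. Pictures are saved under pics/ and viewed, at most 10 in all, crops included, and the job is handed in when it is done.

Besides the shell and the picture viewer there is one more tool, called after "Emit:" as name([rows], argument=value, ...), one row to a line, values as JSON. servo_tool: Moves the arm, as the interface text tells. Its arguments: {"type":"object","properties":{"plan":{"type":"array","items":{"type":"object","properties":{"ax":{"type":"number"},"ay":{"type":"number"},"az":{"type":"number"},"dx":{"type":"number"},"dy":{"type":"number"},"dz":{"type":"number"},"hand":{"type":"number"}}}},"grip_force":{"type":"number"}},"required":["plan"]}

```bash
mkdir -p pics
cat > h.py <<'E'
import numpy as np, cv2
from station import telemetry, eyes, r
def cloud(f):
    z=f["range_z"].astype(float);K=f["camera_matrix"];R=cv2.Rodrigues(np.array(f["rvec"],float))[0];t=np.array(f["tvec"],float).ravel()
    v,u=np.indices(z.shape)
    c=np.stack([(u-K[0][2])/K[0][0]*z,(v-K[1][2])/K[1][1]*z,z],-1)
    P=(c-t)@R; P[z==0]=np.nan
    return P
E
python3 - <<'E'
from h import *
s=telemetry.sense();print(s["tcp_pos"],np.round(s["tool_rot"],3),s["wrist_force"],s["opening"],s["clock"])
f=eyes.grab_frame("top");np.savez("top.npz",P=cloud(f),img=f["img"])
cv2.imwrite("pics/top.png",f["img"][...,::-1])
P=cloud(f);hsv=cv2.cvtColor(f["img"],cv2.COLOR_RGB2HSV)
for n,a,b in[("blue",95,130),("green",40,85),("yellow",22,35),("orange",8,20),("red",0,6)]:
    for zl,zh in[(55,85)]:
        m=((hsv[...,0]>=a)&(hsv[...,0]<=b)&(hsv[...,1]>100)&(P[...,2]>zl)&(P[...,2]<zh)).astype(np.uint8)
        k,l,st,c=cv2.connectedComponentsWithStats(m)
        for i in range(1,k):
            if st[i,4]>40:
                q=P[l==i];print(n,st[i],np.round((np.percentile(q,2,0)+np.percentile(q,98,0))/2,1),np.round(np.ptp(q,0),1))
E
```

```text
[ 194.88584381 -619.50035142  256.56350558] [[ 0.954  0.3   -0.001]
 [ 0.3   -0.954  0.002]
 [-0.    -0.002 -1.   ]] [ 0.14610944 -0.55458217 -0.69713375] 88.2846601474789 0.0
blue [283 291  32  31 760] [451.7  11.8  70.9] [65.1 67.3 13.2]
green [415 274  13  13 132] [ 513.5 -258.8   68.5] [26.8 28.4  9.6]
yellow [360 258  15  15 171] [ 545.4 -138.    64.3] [31.6 31.  17.6]
orange [ 333   97  124   82 1607] [ 849.5 -217.    64.1] [199.7 288.8  20.9]
orange [195 275  32  32 791] [482.4 203.7  70.6] [67.5 67.5 20.3]
red [227 165  50  12 134] [753.4 122.   72.2] [ 24.1 109.8  26.6]
red [471 273  15  14 167] [ 516.1 -387.6   65.1] [29.3 28.4 16.9]
```

View pics/top.png

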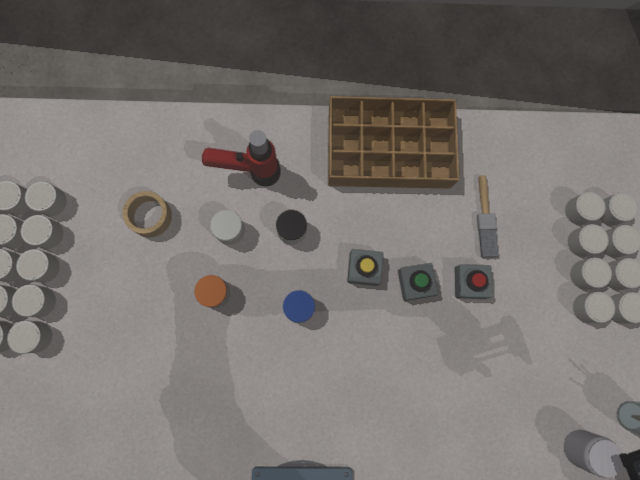

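The top view shows the blue lid at px (299,307), the green button at (421,281), yellow at (367,266) and red at (479,281). The heat gun, tape and brush are at the back. I'm moving with the gripper shut.

Emit:
servo_tool([
  {"dx":40,"dy":-25,"hand":-1},
  {"dx":40,"dy":-25,"hand":-1},
  {"dx":40,"dy":-25,"hand":-1},
  {"dx":40,"dy":-25,"hand":-1},
  {"dx":40,"dy":-25,"hand":-1},
  {"dx":40,"dy":-25,"hand":-1},
  {"dx":40,"dy":-25,"hand":-1},
  {"dx":40,"dy":-25,"hand":-1},
], grip_force=5)

```text
$.plan[0]: bad value
```

Emit:
servo_tool([
  {"ax":0,"ay":0,"az":0,"dx":40,"dy":-25,"dz":0,"hand":-1},
  {"ax":0,"ay":0,"az":0,"dx":40,"dy":-25,"dz":0,"hand":-1},
  {"ax":0,"ay":0,"az":0,"dx":40,"dy":-25,"dz":0,"hand":-1},
  {"ax":0,"ay":0,"az":0,"dx":40,"dy":-25,"dz":0,"hand":-1},
  {"ax":0,"ay":0,"az":0,"dx":40,"dy":-25,"dz":0,"hand":-1},
  {"ax":0,"ay":0,"az":0,"dx":40,"dy":-25,"dz":0,"hand":-1},
  {"ax":0,"ay":0,"az":0,"dx":40,"dy":-25,"dz":0,"hand":-1},
  {"ax":0,"ay":0,"az":0,"dx":40,"dy":-25,"dz":0,"hand":-1},
], grip_force=5)

```text
clock: 0.85
tcp_pos: [441.0, -331.4, 257.1]
tool_rot: [[0.954, 0.3, -0.001], [0.3, -0.954, 0.0], [-0.001, -0.0, -1.0]]
wrist_force: [0.7, 0.2, 0.2]
opening: 26.3
grasp_force: 0.0
```

Emit:
servo_tool([
  {"ax":0,"ay":0,"az":0,"dx":14,"dy":-39,"dz":7,"hand":-1},
  {"ax":0,"ay":0,"az":0,"dx":14,"dy":-39,"dz":7,"hand":-1},
  {"ax":0,"ay":0,"az":0,"dx":14,"dy":-39,"dz":7,"hand":-1},
  {"ax":0,"ay":0,"az":0,"dx":14,"dy":-39,"dz":7,"hand":-1},
  {"ax":0,"ay":0,"az":0,"dx":14,"dy":-39,"dz":7,"hand":-1},
  {"ax":0,"ay":0,"az":0,"dx":14,"dy":-39,"dz":7,"hand":-1},
  {"ax":0,"ay":0,"az":0,"dx":14,"dy":-39,"dz":7,"hand":-1},
  {"ax":0,"ay":0,"az":0,"dx":14,"dy":-39,"dz":7,"hand":-1},
])

```text
clock: 1.65
tcp_pos: [453.0, -0.4, 201.0]
tool_rot: [[0.954, 0.3, -0.0], [0.3, -0.954, -0.0], [-0.0, -0.0, -1.0]]
wrist_force: [1.4, -0.8, -0.9]
opening: 0.9
grasp_force: 0.0
```

Run:
```python
from h import *
for n in("wrist",):
    f=eyes.grab_frame(n);P=cloud(f);cv2.imwrite(f"pics/{n}1.png",f["img"][...,::-1])
    hsv=cv2.cvtColor(f["img"],cv2.COLOR_RGB2HSV)
    m=((hsv[...,0]>=95)&(hsv[...,0]<=130)&(hsv[...,1]>100)&(P[...,2]>60)&(P[...,2]<80)).astype(np.uint8)
    k,l,st,c=cv2.connectedComponentsWithStats(m);i=1+np.argmax(st[1:,4]);q=P[l==i]
    print(st[i],(np.percentile(q,1,0)+np.percentile(q,99,0))/2,np.ptp(q,0))
s=telemetry.sense();print(s["tcp_pos"],s["wrist_force"],s["opening"],s["q"],s["clock"])
```

```text
[ 246  177  100   97 7600] [453.35565479  13.92210362  69.59464469] [69.3414423  69.03429238 10.66079255]
[452.67030885   7.07713348 200.2981341 ] [-0.86697416  6.75920214 -1.59670699] 0.7497348394665464 [  7.93784689  17.38613765 -16.76176681 119.08089961   6.73533876
  44.45616343 -84.98676658] 1.7
```

View pics/wrist1.png

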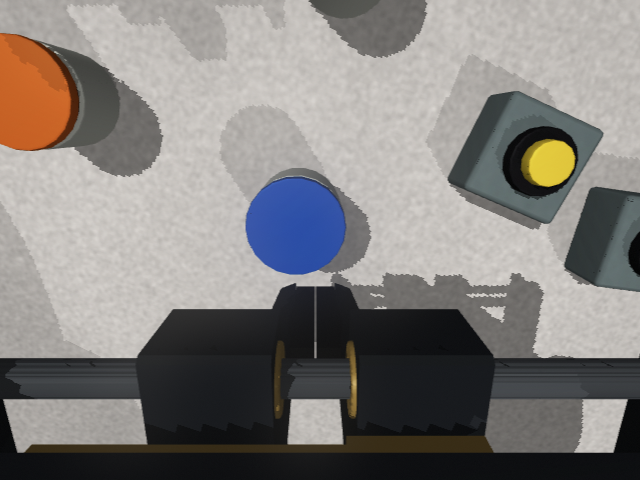

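The blue lid is at px (296,225) in the wrist view, and the fingers are shut.

Emit:
servo_tool([
  {"ax":0,"ay":0,"az":0,"dx":2,"dy":-5,"dz":25,"hand":-1},
  {"ax":0,"ay":0,"az":0,"dx":0,"dy":0,"dz":30,"hand":-1},
  {"ax":0,"ay":0,"az":0,"dx":0,"dy":0,"dz":30,"hand":-1},
  {"ax":0,"ay":0,"az":0,"dx":0,"dy":0,"dz":15,"hand":-1},
  {"ax":0,"ay":0,"az":0,"dx":0,"dy":0,"dz":4,"hand":-1},
  {"ax":0,"ay":0,"az":0,"dx":0,"dy":0,"dz":0,"hand":-1},
  {"ax":0,"ay":0,"az":0,"dx":0,"dy":0,"dz":0,"hand":-1},
  {"ax":0,"ay":0,"az":0,"dx":0,"dy":0,"dz":0,"hand":-1},
])

```text
clock: 2.5
tcp_pos: [454.6, 3.3, 98.3]
tool_rot: [[0.954, 0.3, 0.002], [0.3, -0.954, -0.0], [0.002, 0.001, -1.0]]
wrist_force: [0.1, 0.8, 0.0]
opening: 0.7
grasp_force: 0.0
```

Emit:
servo_tool([
  {"ax":0,"ay":0,"az":0,"dx":1,"dy":-5,"dz":0,"hand":-1},
  {"ax":0,"ay":0,"az":0,"dx":1,"dy":-5,"dz":0,"hand":-1},
  {"ax":0,"ay":0,"az":0,"dx":0,"dy":0,"dz":2,"hand":-1},
  {"ax":0,"ay":0,"az":0,"dx":0,"dy":0,"dz":2,"hand":-1},
  {"ax":0,"ay":0,"az":0,"dx":0,"dy":0,"dz":2,"hand":-1},
  {"ax":0,"ay":0,"az":0,"dx":0,"dy":0,"dz":1,"hand":-1},
  {"ax":0,"ay":0,"az":0,"dx":0,"dy":0,"dz":0,"hand":-1},
  {"ax":0,"ay":0,"az":0,"dx":0,"dy":0,"dz":0,"hand":-1},
])

```text
clock: 3.3
tcp_pos: [452.7, 13.4, 90.3]
tool_rot: [[0.954, 0.3, -0.0], [0.3, -0.954, -0.0], [-0.0, -0.0, -1.0]]
wrist_force: [0.2, 0.6, 0.4]
opening: 0.5
grasp_force: 0.0
```

Emit:
servo_tool([
  {"ax":0,"ay":0,"az":0,"dx":0,"dy":0,"dz":1,"hand":-1},
  {"ax":0,"ay":0,"az":0,"dx":0,"dy":0,"dz":1,"hand":-1},
  {"ax":0,"ay":0,"az":0,"dx":0,"dy":0,"dz":1,"hand":-1},
  {"ax":0,"ay":0,"az":0,"dx":0,"dy":0,"dz":0,"hand":-1},
  {"ax":0,"ay":0,"az":0,"dx":0,"dy":0,"dz":0,"hand":-1},
])

```text
clock: 3.8
tcp_pos: [452.9, 13.5, 87.5]
tool_rot: [[0.954, 0.3, 0.0], [0.3, -0.954, -0.0], [0.0, 0.0, -1.0]]
wrist_force: [-0.1, 0.5, 1.7]
opening: 0.1
grasp_force: 1.3
```

Emit:
servo_tool([
  {"ax":0,"ay":0,"az":0,"dx":0,"dy":0,"dz":1,"hand":-1},
  {"ax":0,"ay":0,"az":0,"dx":0,"dy":0,"dz":0,"hand":-1},
  {"ax":0,"ay":0,"az":0,"dx":0,"dy":0,"dz":0,"hand":-1},
  {"ax":0,"ay":0,"az":0,"dx":0,"dy":0,"dz":0,"hand":-1},
  {"ax":0,"ay":0,"az":0,"dx":0,"dy":0,"dz":0,"hand":-1},
  {"ax":0,"ay":0,"az":0,"dx":0,"dy":0,"dz":0,"hand":-1},
  {"ax":0,"ay":0,"az":0,"dx":0,"dy":0,"dz":0,"hand":-1},
  {"ax":0,"ay":0,"az":0,"dx":0,"dy":0,"dz":0,"hand":-1},
])

```text
clock: 4.6
tcp_pos: [452.9, 13.5, 86.4]
tool_rot: [[0.954, 0.3, 0.0], [0.3, -0.954, -0.0], [0.0, 0.0, -1.0]]
wrist_force: [0.7, -0.3, 4.2]
opening: 0.4
grasp_force: 2.1
```

Emit:
servo_tool([
  {"ax":0,"ay":0,"az":0,"dx":0,"dy":0,"dz":-5,"hand":-1},
  {"ax":0,"ay":0,"az":0,"dx":0,"dy":0,"dz":-15,"hand":-1},
  {"ax":0,"ay":0,"az":0,"dx":0,"dy":0,"dz":-30,"hand":-1},
  {"ax":0,"ay":0,"az":0,"dx":0,"dy":0,"dz":-30,"hand":-1},
  {"ax":0,"ay":0,"az":0,"dx":0,"dy":0,"dz":-30,"hand":-1},
  {"ax":0,"ay":0,"az":0,"dx":0,"dy":0,"dz":0,"hand":-1},
])

```text
clock: 5.2
tcp_pos: [454.7, 13.9, 199.6]
tool_rot: [[0.954, 0.3, 0.006], [0.3, -0.954, 0.0], [0.006, 0.001, -1.0]]
wrist_force: [0.9, 0.9, 0.3]
opening: 0.6
grasp_force: 0.0
```

Emit:
servo_tool([
  {"ax":0,"ay":0,"az":0,"dx":-4,"dy":39,"dz":0,"hand":-1},
  {"ax":0,"ay":0,"az":0,"dx":-4,"dy":39,"dz":0,"hand":-1},
  {"ax":0,"ay":0,"az":0,"dx":-4,"dy":39,"dz":0,"hand":-1},
  {"ax":0,"ay":0,"az":0,"dx":-4,"dy":39,"dz":0,"hand":-1},
  {"ax":0,"ay":0,"az":0,"dx":-4,"dy":39,"dz":0,"hand":-1},
  {"ax":0,"ay":0,"az":0,"dx":-4,"dy":39,"dz":0,"hand":-1},
  {"ax":0,"ay":0,"az":0,"dx":-4,"dy":39,"dz":0,"hand":-1},
  {"ax":0,"ay":0,"az":0,"dx":0,"dy":0,"dz":0,"hand":-1},
])

```text
clock: 6.0
tcp_pos: [506.9, -261.3, 195.2]
tool_rot: [[0.956, 0.293, -0.001], [0.293, -0.956, -0.002], [-0.002, 0.002, -1.0]]
wrist_force: [-0.4, 0.5, -0.5]
opening: 0.5
grasp_force: 0.0
```

Run:
```python
from h import *
f=eyes.grab_frame("wrist");P=cloud(f);cv2.imwrite("pics/wrist2.png",f["img"][...,::-1])
hsv=cv2.cvtColor(f["img"],cv2.COLOR_RGB2HSV)
m=((hsv[...,0]>=40)&(hsv[...,0]<=85)&(hsv[...,1]>100)&(P[...,2]>60)&(P[...,2]<75)).astype(np.uint8)
k,l,st,c=cv2.connectedComponentsWithStats(m);i=1+np.argmax(st[1:,4]);q=P[l==i]
print(st[i],(np.percentile(q,1,0)+np.percentile(q,99,0))/2,np.ptp(q,0))
s=telemetry.sense();print(s["tcp_pos"],s["wrist_force"],s["clock"])
```

```text
[ 290  199   46   46 1610] [ 514.22147426 -257.20519304   65.06088469] [30.76693288 31.29256799  9.18840956]
[ 506.9458793  -257.83299628  195.04921119] [-1.00904945  0.93582608 -0.23848953] 6.05
```

View pics/wrist2.png

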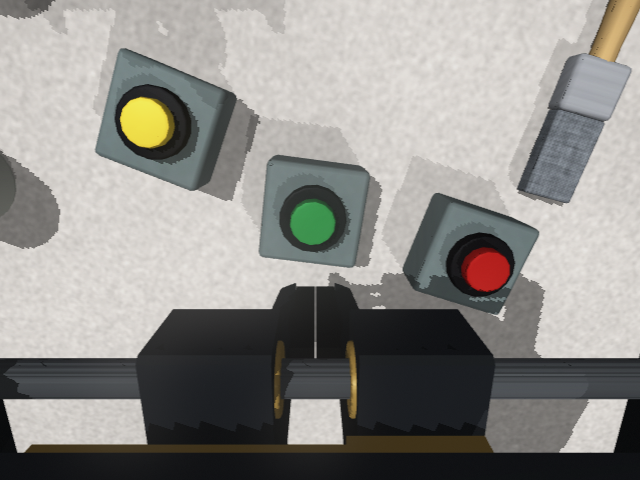

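The green button is at px (313,222), world (514,-257), with yellow and red well clear of it. Going down.

Emit:
servo_tool([
  {"ax":0,"ay":0,"az":0,"dx":7,"dy":1,"dz":20,"hand":-1},
  {"ax":0,"ay":0,"az":0,"dx":0,"dy":0,"dz":30,"hand":-1},
  {"ax":0,"ay":0,"az":0,"dx":0,"dy":0,"dz":30,"hand":-1},
  {"ax":0,"ay":0,"az":0,"dx":0,"dy":0,"dz":15,"hand":-1},
  {"ax":0,"ay":0,"az":0,"dx":0,"dy":0,"dz":4,"hand":-1},
  {"ax":0,"ay":0,"az":0,"dx":0,"dy":0,"dz":0,"hand":-1},
  {"ax":0,"ay":0,"az":0,"dx":0,"dy":0,"dz":0,"hand":-1},
])

```text
clock: 6.75
tcp_pos: [515.8, -254.2, 98.6]
tool_rot: [[0.954, 0.3, 0.002], [0.3, -0.954, -0.001], [0.001, 0.001, -1.0]]
wrist_force: [0.0, -0.3, 0.8]
opening: 0.9
grasp_force: 0.0
```

Emit:
servo_tool([
  {"ax":0,"ay":0,"az":0,"dx":0,"dy":1,"dz":4,"hand":-1},
  {"ax":0,"ay":0,"az":0,"dx":0,"dy":1,"dz":4,"hand":-1},
  {"ax":0,"ay":0,"az":0,"dx":0,"dy":0,"dz":2,"hand":-1},
  {"ax":0,"ay":0,"az":0,"dx":0,"dy":0,"dz":2,"hand":-1},
  {"ax":0,"ay":0,"az":0,"dx":0,"dy":0,"dz":2,"hand":-1},
  {"ax":0,"ay":0,"az":0,"dx":0,"dy":0,"dz":2,"hand":-1},
  {"ax":0,"ay":0,"az":0,"dx":0,"dy":0,"dz":0,"hand":-1},
  {"ax":0,"ay":0,"az":0,"dx":0,"dy":0,"dz":0,"hand":-1},
])

```text
clock: 7.55
tcp_pos: [515.6, -256.2, 81.6]
tool_rot: [[0.954, 0.3, -0.0], [0.3, -0.954, -0.0], [-0.0, 0.0, -1.0]]
wrist_force: [-1.7, 0.2, 4.6]
opening: 0.7
grasp_force: 2.0
```

Emit:
servo_tool([
  {"ax":0,"ay":0,"az":0,"dx":0,"dy":0,"dz":1,"hand":-1},
  {"ax":0,"ay":0,"az":0,"dx":0,"dy":0,"dz":1,"hand":-1},
  {"ax":0,"ay":0,"az":0,"dx":0,"dy":0,"dz":0,"hand":-1},
  {"ax":0,"ay":0,"az":0,"dx":0,"dy":0,"dz":0,"hand":-1},
])

```text
clock: 7.95
tcp_pos: [515.6, -256.2, 80.1]
tool_rot: [[0.954, 0.3, 0.0], [0.3, -0.954, -0.0], [-0.0, 0.0, -1.0]]
wrist_force: [-2.8, 0.2, 11.0]
opening: 0.2
grasp_force: 5.4
```

The button has bottomed out: 11 N against the 5 N it takes to push it fully down. Withdrawing.

Emit:
servo_tool([
  {"ax":0,"ay":0,"az":0,"dx":0,"dy":0,"dz":-10,"hand":-1},
  {"ax":0,"ay":0,"az":0,"dx":0,"dy":0,"dz":-20,"hand":-1},
  {"ax":0,"ay":0,"az":0,"dx":0,"dy":0,"dz":-35,"hand":-1},
  {"ax":0,"ay":0,"az":0,"dx":0,"dy":0,"dz":-35,"hand":-1},
  {"ax":0,"ay":0,"az":0,"dx":0,"dy":0,"dz":-35,"hand":-1},
  {"ax":0,"ay":0,"az":0,"dx":0,"dy":0,"dz":-20,"hand":-1},
  {"ax":0,"ay":0,"az":0,"dx":0,"dy":0,"dz":0,"hand":-1},
  {"ax":0,"ay":0,"az":0,"dx":0,"dy":0,"dz":0,"hand":-1},
])

```text
clock: 8.75
tcp_pos: [515.4, -255.8, 234.0]
tool_rot: [[0.954, 0.3, -0.0], [0.3, -0.954, 0.0], [-0.0, -0.0, -1.0]]
wrist_force: [0.2, 0.7, -1.0]
opening: 0.8
grasp_force: 0.0
```

Run:
```python
from h import *
s=telemetry.sense();print(s["tcp_pos"],s["wrist_force"],s["clock"])
if s["tcp_pos"][2]>200: print(r.finish_job())
```

```text
[ 515.42454633 -255.76282426  234.04009404] [ 0.17704006  0.6575     -1.01218208] 8.75
the job is handed in; nothing more can be done
None
```

The job is handed in at 8.75 s, with no verdict returned: the blue lid was touched at about 4 N for 0.7 s, the green button was pressed fully down and released, and the tool was withdrawn to 234 mm; I took no picture afterwards to confirm the button and pots.

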